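# Fit the matching adapter flange to the drive unit

### The job

Of the three upright adapter flanges, find the one whose bolt holes line up with the studs on the drive unit. Swing the drive unit's retaining arm out of the guide lane, stand that flange in the lane in front of the studs and let go of it, then push it home along the lane so that the studs pass through its holes and it keeps the brass sensing pin pressed in, and swing the arm fully shut behind it. Leave the other two flanges and the things around where they stand.

Things in the scene. Friction and masses are not known exactly. Their poses are not given: they have to be found in the camera images.
- dock: fixed drive unit: white box, its top 136 mm above the desk, with an upright steel stud plate facing the robot, on a dark base plate 8 mm thick, 142 mm wide, from x = -190 to +75 mm. Origin: on the desk under the stud plate's front face, mid-lane; x runs along the lane into the unit, y left, z up. Home is a flange standing on the base plate with its mid-plane at x = -8 mm, y = 0
- studs (a point): point on the stud plate's front face amid the studs, 64 mm above the desk; axes as the dock's. Three steel studs, 11 mm thick with tapered tips, stick out 30 mm towards -x in a triangle, point up: 28 mm above this point, and 14 mm below and 24 mm either side of it. The brass sensing pin, 10 mm thick, sticks out 12 mm here
- lane (a point): point on the base plate (8 mm above the desk) mid-lane, 85 mm in front of the stud face; axes as the dock's; a flange with its mid-plane here stands clear of the studs. The lane lies between two rails 10 mm high: 69 mm apart from 45 mm before the stud face inwards, flaring to 104 mm at 150 mm before it; nearer the robot there are no rails
- latch (a joint): angle of the retaining arm (rad): 0 = fully shut, straight across the lane; grows to 1.7 as it swings towards the robot; at 1.57 it lies along the lane's left side and leaves the lane clear. It stays where it is left; about 0.6 N at the peg moves it. Shut, its far side is 2.5 mm behind the push block of a flange that is home
- latch_pivot (a point): the arm's vertical pivot axis, at the bar's height (30 mm above the desk), on the lane's left: 86.5 mm in front of the stud face, 58 mm left of mid-lane; axes as the dock's. The arm is a 12 mm square steel bar, 24 to 36 mm above the desk, reaching 90 mm from here
- latch_peg (a point): black upright peg near the arm's free end, 15 mm thick, 83 mm from the pivot, rising from the bar to 104 mm above the desk; this point is on its axis, 80 mm above the desk. It can be pushed from any side or gripped
- sensor_pin (a joint): how far the sensing pin is pressed in (m): 0 = out, 0.010 = fully in its travel and reached with the flange home; its spring pushes back with at most 1.2 N
- flange_a_mid (a point): centre, half-way up (63 mm above the underside), of an upright aluminium flange plate 84 (y) x 92 (z) x 12 mm on a grey sliding foot, 0.35 kg, with three 16 mm holes in a triangle, point up: 28 mm above, and 14 mm below and 24 mm either side about a point 56 mm above the underside. x: plate normal, away from the robot; y left; z up
- flange_a_lug (a point): centre of the lug on top of that flange (all three have one), to grip: 40 mm wide (y), 12 mm thick (x), from 102 to 126 mm above the underside, this point at 114 mm. Axes as the flange's. A round boss 2 mm proud of the plate's faces at the holes' centre stops against the stud plate
- flange_a_push (a point): middle of the rear face of the push block at the tail of that flange's foot, 70 mm behind the plate's mid-plane and 37 mm above the underside; push here towards +x. The block is 58 mm wide and 12 mm thick, and rises to 55 mm above the underside; the foot is 66 mm wide, 10 mm thick and reaches 20 mm ahead of and 70 mm behind the mid-plane
- flange_b_mid (a point): centre, half-way up (63 mm above the underside), of an upright aluminium flange plate 84 (y) x 92 (z) x 12 mm on a grey sliding foot, 0.35 kg, with three 16 mm holes in a triangle, point down: 28 mm below, and 14 mm above and 24 mm either side about a point 56 mm above the underside. x: plate normal, away from the robot; y left; z up
- flange_c_mid (a point): centre, half-way up (63 mm above the underside), of an upright aluminium flange plate 84 (y) x 92 (z) x 12 mm on a grey sliding foot, 0.35 kg, with four 16 mm holes in a square: 21 mm above and below and 21 mm either side about a point 56 mm above the underside. x: plate normal, away from the robot; y left; z up
- tape_roll: bystander: roll of tan tape lying flat, 72 mm across, 18 mm high; origin at the centre of its underside
- reagent_amber: bystander: amber bottle with a white cap, 48 mm thick, 98 mm tall; origin at the centre of its underside
- slide_carton: bystander: small standing carton 30 x 78 x 56 mm; origin at the centre of its underside
- timer: bystander: white bench timer 36 x 66 x 56 mm; origin at the centre of its underside
- plate_24: bystander: clear well plate 86 x 128 x 19 mm lying flat; origin at the centre of its underside
- petri_s0: bystander: small clear dish 60 mm across, 13 mm high; origin at the centre of its underside
Mind the look-alikes: they are no part of the job. What is shaped like the part that bears flange_a_mid but purple is not meant.

How it is judged:
On the way, in this order (a step that is already met when the one before it is completed fails the run):
1. the retaining arm is swung out of the lane (value of joint latch above 1.2 rad), for 0.1 s.
2. the matching flange stands upright in the lane in front of the studs, let go (x of flange_a_mid in the frame of dock between -0.14 and -0.034 m and y of flange_a_mid in the frame of dock between -0.02 and 0.02 m and z of flange_a_mid in the frame of dock between 0.063 and 0.079 m and angle between flange_a_mid's own z axis and vertical below 0.1 rad and contact force between the fingers and flange_a below 0.1 N), for 0.2 s.
3. it is pushed home onto the studs and presses the sensing pin (x of flange_a_mid in the frame of dock between -0.015 and 0 m and y of flange_a_mid in the frame of dock between -0.008 and 0.008 m and z of flange_a_mid in the frame of dock between 0.063 and 0.079 m and angle between flange_a_mid's own z axis and vertical below 0.1 rad and angle between the x axis of flange_a_mid and the x axis of dock, either way round below 0.1 rad and value of joint sensor_pin above 0.005 m), for 0.1 s.
At the end, for the whole second after the job is handed in: The matching flange stands home on the studs (within 7 mm along the lane, 8 mm across, 0.1 rad upright and square), the pin is pressed at least 5 mm, the arm is shut behind it (below 0.12 rad), and the other two flanges are within 30 mm of where they stood (all of step 3 and value of joint latch below 0.12 rad and distance of each of flange_b_mid, flange_c_mid from where it was at the start of the episode below 0.03 m); the robot touches nothing.
It fails at once if one of the other flanges is displaced by more than 30 mm or knocked over (distance of any of flange_b_mid, flange_c_mid from where it was at the start of the episode above 0.03 m or angle between any of flange_b_mid, flange_c_mid's own z axis and vertical above 0.35 rad).
It fails at once if a bystander is displaced by more than 30 mm (distance of any of tape_roll, reagent_amber, slide_carton, timer, plate_24, petri_s0 from where it was at the start of the episode above 0.03 m).
It also fails if it takes over 72 s, if anything falls off the work surface, if the arm or the gripper's body presses on something with over 40 N, if the wrist force passes 120 N, or if a joint passes its speed limit or range.

### The arm

A 6-joint arm with a two-finger parallel gripper is mounted at the origin on a cart in front of the work surface, level with it; the furniture and walls round the work are solid. World frame = base frame: x ahead of the robot, y to its left, z up, the work surface at z = 0. Lengths are in m, angles in rad, forces in N, time in s.
With the tool pointing down it reaches from about 0.3 to 0.825 m from the base axis. Payload 5.4 kg.
Tool frame: the origin (TCP) lies on the front face of the gripper's body, between the roots of the fingers; the fingertips stand 88 mm ahead of it and the grasp point (between the pads) lies 69 mm ahead of it (robot.tcp_to_tips is the distance from the TCP to the fingertips, in m); z points along the fingers, y is the line along which they close (so a half turn about z gives the same grasp; the last joint's range is limited). The gripper opens to 92 mm and grips with 3 to 60 N. Pads are 20 mm wide; open, the fingers measure 128 mm over their backs; the gripper's body (75 mm by 189 mm) begins 69 mm behind the grasp point.
Start: joints at [1.064, 0.158, 1.597, -0, 1.386, -0.21], TCP at [0.168, 0.55, 0.303] pointing down, gripper open.
Joint ranges: [-2.91, 2.91], [-0.94, 2.29], [0.18, 2.7], [-1.29, 4.43], [0.17, 2.64], [-3, 3]. Speed limits (rad/s): [2.57, 2.57, 3.14, 3.14, 3.14, 3.14].

### API

Orientations are given as a unit quaternion [w, x, y, z].
In Python, from bench import robot, snapshot, get_calibration, spot_in, masks_of, spot_point gives the robot as it stands.
- The arm moves only by the tool drive_tool, never from a script. Its argument "rows" is a list that holds one entry, the list of rows, each a list of 7 numbers: the shift along the tool's x, y, z in m, then the turn, a rotation vector about the tool's x, y, z in rad, then the closure, from 0 (fully open) to 1 (shut). A call has 1 to 10 rows; each row shifts and turns the commanded pose from where the row before left it, along the tool's axes as they then stand; what a row does not reach is not made up. A row lasts 1/10 s, in which the tool goes at most 50 mm and 8.59 degrees, less where a joint would pass 70% of its speed; a pose out of reach is approached as far as the arm can. A call with a gripper value outside its range is refused whole. The fingers move at their own pace and stop on an object; "force" is the grip in N (left out, the last holds). Time passes only in rows, so rows that do not move let the fingers close. It gives the time, the measured TCP pose, the force, the opening and the grip force at its end, in the units of the state.
- robot.get_obs(): the state, without advancing time (a new reading comes with each control period).
- snapshot(name): name is "side" or "top"; returns the picture (384x512x3 uint8, red, green, blue); there is no depth.
- get_calibration(name): a dict with "mtx" (3x3 intrinsics, pixels), "pose" (4x4, takes a point from camera to world coordinates). Camera axes: x right, y up, looking along -z (the intrinsics and any distortion apply to the point x, -y, -z); pixel columns grow to the right and rows downward; lengths in m; the calibration is good to about 2 mm. A picture is of the moment at which its call begins. get_calibration takes no time and is no camera call.
- robot.sign_off(): hands the job in; it is judged then, once.
Trained networks look in the newest picture that a camera, given by its name, has taken for a name from the list of things; names that differ only in an ending like _2 or _b are one class to them, and where a whole thing is asked for, a point or a joint stands for the part that bears it (a point fixed in the world has none). Each returns a list of dicts, best first, with "score" (0 to 1); they miss things now and then, are a little off and sometimes report something else, mostly with a low value. They report only what shows in the picture. A call takes as long as a camera call. They do not tell look-alikes from the thing itself.
- spot_in(query, camera): "at" ([column, row] in pixels, amid what is visible of it).
- masks_of(query, camera): "pixels" (384x512 bool, what is visible of it) and "at" ([column, row] in pixels, amid what is visible of it).
- spot_point(query, camera): "at" ([column, row] in pixels: a listed point, or the origin of a listed thing).
The state is a dict: "time": time; "joint_positions": joint angles; "qd": joint speeds; "joint_torque": joint torques, N m; "tool_pos": TCP position; "eef_rot": TCP orientation; "ft_force": force on the tool from outside, world axes, zero at the start; "wrist_torque": the same for the moment, N m; "finger_gap": finger opening in m; "gripper_force": force on a finger pad.
Only numpy, scipy, OpenCV 4.12 (cv2) and the standard library are available. Lean on these libraries where they do the work, as an engineer would, in place of code of your own. Each camera call takes 0.05 s, during which the arm holds its last target. There are 200 camera calls.

## Working session

There is one attempt and no reset: what is moved stays moved. The work goes in short steps, Python scripts to look and compute and a tool call to move; the robot and the scene stay as the last step left them, time stands still between calls to the robot, and variables do not carry over. Pictures are saved under pics/ and viewed, at most 10 in all, crops included, and the job is handed in when it is done.

Besides the shell and the picture viewer there is one more tool, called by a JSON object that holds its "method" and its "body", one argument or row to a line. drive_tool: Moves the arm, as the interface text tells. Its arguments: {"type":"object","properties":{"rows":{"type":"array"},"force":{"type":"number"}},"required":["rows"]}

```bash
mkdir -p pics
cat > h.py <<'E'
import numpy as np, cv2
from bench import robot, snapshot, get_calibration, spot_in, masks_of, spot_point
def ray(c,px):
    k=get_calibration(c); M=np.array(k["mtx"]); P=np.array(k["pose"])
    d=np.linalg.inv(M)@[px[0],px[1],1]; d=np.array([d[0],-d[1],-d[2]])
    return P[:3,3],P[:3,:3]@d
def at_z(c,px,z):
    o,d=ray(c,px); return o+d*(z-o[2])/d[2]
def proj(c,X):
    k=get_calibration(c); M=np.array(k["mtx"]); P=np.array(k["pose"])
    q=P[:3,:3].T@(np.array(X)-P[:3,3]); q=np.array([q[0],-q[1],-q[2]]); q=M@q; return q[:2]/q[2]
def tri(a,b):
    o1,d1=ray("top",a);o2,d2=ray("side",b)
    A=np.c_[d1,-d2]; t=np.linalg.lstsq(A,o2-o1,rcond=None)[0]
    p,q=o1+d1*t[0],o2+d2*t[1]; return (p+q)/2,np.linalg.norm(p-q)
def save(c,n):
    im=snapshot(c); cv2.imwrite(f"pics/{n}.png",im[:,:,::-1]); return im
E
python3 - <<'E'
from h import *
import numpy as np
np.set_printoptions(precision=3,suppress=True)
for c in("top","side"):
    save(c,c+"0"); k=get_calibration(c); print(c,np.array(k["pose"]),k["mtx"], [x for x in k if x not in("mtx","pose")])
Q=dict(studs=.064,lane=.008,latch_pivot=.03,latch_peg=.08,flange_a_mid=.063,flange_a_lug=.114,flange_a_push=.037,flange_b_mid=.063,flange_c_mid=.063,dock=0)
for q,z in Q.items():
  for c in("top","side"):
    for r in spot_point(q,c)[:4]: print(q,c,np.round(r["score"],2),np.round(r["at"],1),at_z(c,r["at"],z))
print(robot.get_obs())
E
cd pics; python3 -c "
import cv2;a=cv2.imread('top0.png');b=cv2.imread('side0.png')
cv2.imwrite('t0.png',cv2.resize(a,(800,600)));cv2.imwrite('s0.png',cv2.resize(b,(800,600)))"
```

```text
top [[-0.009  0.994 -0.109  0.421]
 [-1.    -0.008  0.011 -0.153]
 [ 0.01   0.11   0.994  1.388]
 [ 0.     0.     0.     1.   ]] [[396.661   0.    256.845]
 [  0.    396.661 193.336]
 [  0.      0.      1.   ]] []
side [[ 0.875  0.316 -0.368  0.065]
 [-0.485  0.538 -0.69  -1.075]
 [-0.02   0.781  0.624  0.948]
 [ 0.     0.     0.     1.   ]] [[346.494   0.    255.582]
 [  0.    346.494 191.708]
 [  0.      0.      1.   ]] []
studs top 0.63 [337.6 183.5] [ 0.598 -0.441  0.064]
studs side 0.79 [307.  243.8] [ 0.6   -0.437  0.064]
studs side 0.74 [281.6 238.4] [ 0.538 -0.372  0.064]
lane top 0.66 [322.5 203.8] [ 0.534 -0.398  0.008]
lane side 0.83 [281.5 252.2] [ 0.532 -0.384  0.008]
latch_pivot top 0.77 [309.2 193.5] [ 0.568 -0.349  0.03 ]
latch_pivot top 0.63 [287.5 180.6] [ 0.614 -0.275  0.03 ]
latch_pivot side 0.61 [282.5 236. ] [ 0.566 -0.337  0.03 ]
latch_peg top 0.44 [321.4 212.2] [ 0.5   -0.381  0.08 ]
latch_peg side 0.53 [274.  239.9] [ 0.504 -0.378  0.08 ]
flange_a_mid top 0.93 [398.1 229.2] [ 0.443 -0.639  0.063]
flange_a_mid top 0.77 [287.5 185.1] [ 0.594 -0.272  0.063]
flan
[... 1049 characters left out ...]
.176  0.063]
flange_c_mid side 0.42 [282.9 204.4] [ 0.641 -0.22   0.063]
dock top 0.72 [333.6 183.2] [ 0.608 -0.441  0.   ]
dock side 0.62 [304.7 253.9] [ 0.603 -0.427  0.   ]
dock side 0.58 [282.9 253. ] [ 0.538 -0.384  0.   ]
{'time': 1.1, 'joint_positions': array([ 1.064,  0.158,  1.597,  0.   ,  1.386, -0.21 ]), 'qd': array([ 0.   ,  0.   , -0.   ,  0.002, -0.   ,  0.002]), 'joint_torque': array([ -0.001, -38.559, -32.236,   0.07 ,   0.031,  -0.   ]), 'tool_pos': array([0.168, 0.55 , 0.303]), 'eef_rot': array([0.   , 0.148, 0.989, 0.   ]), 'ft_force': array([-0.254, -0.701, -0.154]), 'wrist_torque': array([-0.044, -0.001, -0.033]), 'gripper_force': 0.0, 'finger_gap': 0.09203401656250684}
```

View pics/t0.png

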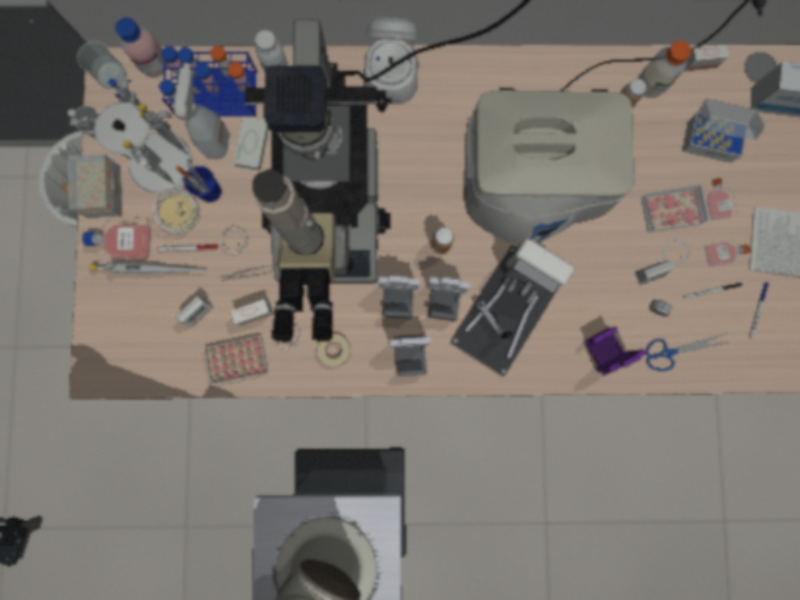

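View pics/s0.png

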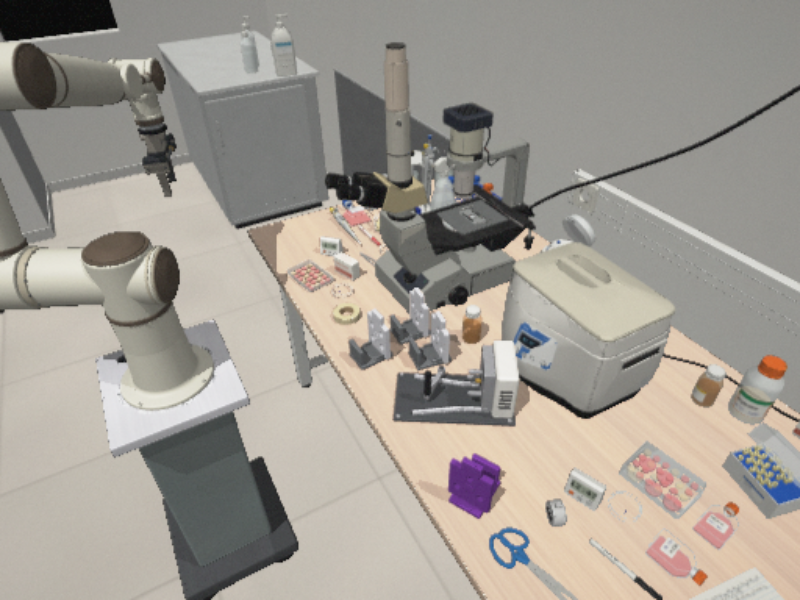

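The top view shows three grey flanges at (255,186), (285,187) and (262,224), with the dock around (325,200), yawed about -33°. The purple look-alike is near (385,225). Next I need closer crops to read the hole patterns and the dock's corners.

```bash
cd pics; python3 -c "
import cv2,numpy as np
a=cv2.imread('top0.png');b=cv2.imread('side0.png')
f=lambda m,x,y,w,h:cv2.resize(m[y:y+h,x:x+w],(400,300),interpolation=cv2.INTER_CUBIC)
t=f(b,220,182,80,60);u=f(b,250,215,84,63);v=f(a,284,145,88,66+0);v=f(a,280,150,100,100*3//4+15) if 0 else f(a,280,150,120,90);w=f(a,235,165,80,60)
cv2.imwrite('m.png',np.vstack([np.hstack([t,u]),np.hstack([v,w])]))"
```

```text
(no output)
```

View pics/m.png

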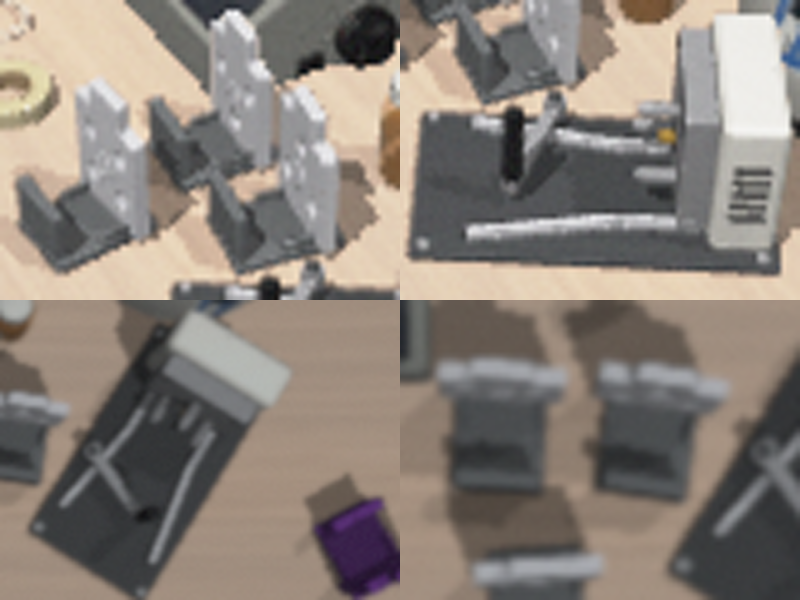

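```bash
cat > fit.py <<'E'
from h import *
from scipy.optimize import least_squares
np.set_printoptions(precision=4,suppress=True)
def W(p,X): c,s=np.cos(p[2]),np.sin(p[2]); return np.array([p[0]+c*X[0]-s*X[1],p[1]+s*X[0]+c*X[1],X[2]])
obs=[("top",(289.6,218.4),(-.19,.071,.008)),("top",(322.9,240.),(-.19,-.071,.008)),
("side",(255.2,238.1),(-.19,.071,.008)),("side",(252.1,269.2),(-.19,-.071,.008)),("side",(329.8,272.1),(.075,-.071,.008)),
("top",(337.6,183.5),(0,0,.064)),("side",(307,243.8),(0,0,.064)),("top",(309.2,193.5),(-.0865,.058,.03)),("side",(282.5,236),(-.0865,.058,.03)),
("top",(322.5,203.8),(-.085,0,.008)),("side",(281.5,252.2),(-.085,0,.008))]
f=lambda p:np.concatenate([proj(c,W(p,X))-a for c,a,X in obs])
E
cat > a.py <<'E'
from fit import *
r=least_squares(f,[.6,-.44,-.58],loss="soft_l1"); print("dock",r.x); print(f(r.x).reshape(-1,2))
p=r.x; piv=W(p,(-.0865,.058,.08))
for c,a in(("top",(321.4,212.2)),("side",(274,239.9))):
    v=at_z(c,a,.08)-piv; print("peg",at_z(c,a,.08),np.hypot(*v[:2]),"latch",-(np.arctan2(v[1],v[0])-p[2]+np.pi/2))
side=cv2.imread("pics/side0.png")
out=[]
for n,(x,y),yaw in(("c",(.481,-.18),-.03),("b",(.60,-.172),-.05),("a",(.601,-.267),-.136)):
    lt=[z for z in spot_point("flange_a_lug","top")]
    s=[];X=[]
    for Y,Z in((.042,.109),(-.042,.109),(-.042,.017),(.042,.017)):
        s.append(proj("side",W((x,y,yaw),(-.006,Y,Z))))
    H=cv2.getPerspectiveTransform(np.float32(s),np.float32([[40,40],[208,40],[208,224],[40,224]]))
    out.append(cv2.warpPerspective(side,H,(250,260),flags=cv2.INTER_CUBIC))
cv2.imwrite("pics/rect.png",np.hstack(out))
E
sed -i '/lt=/d' a.py; python3 a.py
```

```text
dock [ 0.6031 -0.4408 -0.5821]
[[-1.3799  0.2042]
 [-0.0312  0.899 ]
 [-0.157   0.0536]
 [-0.2761 -0.7093]
 [ 0.8109  0.1569]
 [-0.0576 -1.5647]
 [ 1.3971  0.319 ]
 [-1.1768  1.6102]
 [ 0.5268  1.7086]
 [-1.0682  0.5787]
 [ 1.5353  1.7571]]
peg [ 0.5004 -0.3807  0.08  ] 0.07196136773810562 latch 0.46634134631340673
peg [ 0.5035 -0.3778  0.08  ] 0.06783355731981985 latch 0.4803824128254397
```

View pics/rect.png

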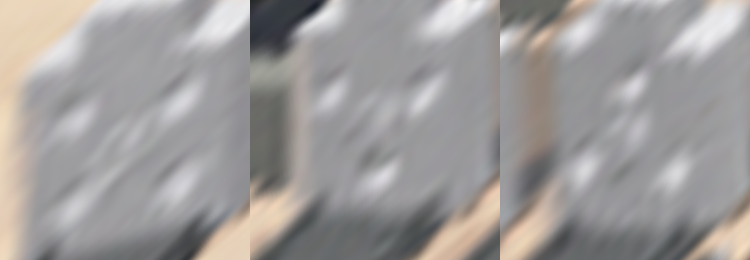

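The rectified plates are clear: the front flange has four holes (C), the rear-left one points down (B) and the rear-right one points up (A, the match). The arm is at about 0.47 rad.

```bash
cat > plan.py <<'E'
from h import *
import json
def plan(wps,clo,start=None):
    o=robot.get_obs(); p=np.array(o["tool_pos"]); w,x,y,z=o["eef_rot"]
    phi=np.arctan2(1-2*(x*x+z*z),2*(x*y-w*z))
    if start is not None: p,phi=np.array(start[:3]),start[3]
    rows=[]
    for X,Y,Z,ph,n in wps:
        p0,f0=p.copy(),phi
        for i in range(1,n+1):
            t=p0+(np.array([X,Y,Z])-p0)*i/n; tf=f0+(ph-f0)*i/n
            d=t-p; ty=np.array([np.cos(phi),np.sin(phi)]); tx=np.array([-ty[1],ty[0]])
            r=[round(float(v),3) for v in(d[:2]@tx,d[:2]@ty,-d[2])]; a=round(-(tf-phi),3)
            rows.append(r+[0,0,a+0.0,clo]); p=p+np.r_[r[0]*tx+r[1]*ty,-r[2]]; phi-=a
    for i in range(0,len(rows),10): print(json.dumps(rows[i:i+10]).replace(" ",""))
    print("end",p.round(4),round(phi,3))
E
cat > b.py <<'E'
from fit import *; from plan import plan
D=(.6031,-.4408,-.5821)
print("peg top",at_z("top",(324.7,213.7),.104),at_z("side",(273.7,238.5),.104),at_z("side",(273.1,254.),.036))
for th in(.47,.55): print(th,W(D,(-.0865-.083*np.sin(th),.058-.083*np.cos(th),.08)))
print("lug",tri((286.9,179.3),(279,206.2)),tri((401.1,230.7),(301,298.6)))
o=robot.get_obs();print(o["tool_pos"],o["eef_rot"])
plan([(.30,.2,.303,.3,8),(.32,-.1,.303,-.582,7),(.42,-.36,.303,-.582,6)],0)
E
python3 b.py
```

```text
peg top [ 0.494  -0.3871  0.104 ] [ 0.4939 -0.3911  0.104 ] [ 0.4886 -0.3974  0.036 ]
0.47 [ 0.4907 -0.3859  0.08  ]
0.55 [ 0.4876 -0.3801  0.08  ]
lug (array([ 0.6016, -0.2636,  0.1052]), np.float64(0.012540570989853856)) (array([ 0.4369, -0.6307,  0.1106]), np.float64(2.614658169553647e-05))
[0.1682 0.5498 0.3027] [0.     0.1478 0.989  0.    ]
[[-0.029,-0.037,-0.0,0,0,0.122,0],[-0.032,-0.033,-0.0,0,0,0.122,0],[-0.037,-0.029,-0.0,0,0,0.121,0],[-0.04,-0.025,-0.0,0,0,0.122,0],[-0.042,-0.019,-0.0,0,0,0.122,0],[-0.045,-0.014,-0.0,0,0,0.122,0],[-0.046,-0.008,-0.0,0,0,0.121,0],[-0.047,-0.003,-0.0,0,0,0.122,0],[-0.042,-0.01,-0.0,0,0,0.126,0],[-0.042,-0.005,-0.0,0,0,0.126,0]]
[[-0.043,0.001,-0.0,0,0,0.126,0],[-0.043,0.006,-0.0,0,0,0.126,0],[-0.041,0.012,-0.0,0,0,0.126,0],[-0.04,0.016,-0.0,0,0,0.126,0],[-0.037,0.022,-0.0,0,0,0.126,0],[-0.027,0.038,-0.0,0,0,0.0,0],[-0.027,0.037,-0.0,0,0,0.0,0],[-0.027,0.038,-0.0,0,0,0.0,0],[-0.027,0.038,-0.0,0,0,0.0,0],[-0.027,0.037,-0.0,0,0,0.0,0]]
[[-0.027,0.038,-0.0,0,0,0.0,0]]
end [ 0.4201 -0.3598  0.3027] -0.582
```

{"method": "drive_tool", "body": {
  "rows": [
    [[-0.029,-0.037,0,0,0,0.122,0],[-0.032,-0.033,0,0,0,0.122,0],[-0.037,-0.029,0,0,0,0.121,0],[-0.04,-0.025,0,0,0,0.122,0],[-0.042,-0.019,0,0,0,0.122,0],[-0.045,-0.014,0,0,0,0.122,0],[-0.046,-0.008,0,0,0,0.121,0],[-0.047,-0.003,0,0,0,0.122,0],[-0.042,-0.01,0,0,0,0.126,0],[-0.042,-0.005,0,0,0,0.126,0]]
  ],
  "force": 10
}}

```text
time: 2.1
tool_pos: [0.3056, 0.1129, 0.3029]
eef_rot: [0.0, 0.692, 0.722, 0.0]
ft_force: [0.6, -1.4, -1.0]
finger_gap: 0.0924
gripper_force: 0.0
```

{"method": "drive_tool", "body": {
  "rows": [
    [[-0.043,0.001,0,0,0,0.126,0],[-0.043,0.006,0,0,0,0.126,0],[-0.041,0.012,0,0,0,0.126,0],[-0.04,0.016,0,0,0,0.126,0],[-0.037,0.022,0,0,0,0.126,0],[-0.027,0.038,0,0,0,0,0],[-0.027,0.037,0,0,0,0,0],[-0.027,0.038,0,0,0,0,0],[-0.027,0.038,0,0,0,0,0],[-0.027,0.038,0,0,0,0,0]]
  ]
}}

```text
time: 3.1
tool_pos: [0.4045, -0.3189, 0.3026]
eef_rot: [0.0, 0.88, 0.474, 0.0]
ft_force: [0.6, 0.2, 0.2]
finger_gap: 0.0918
gripper_force: 0.0
```

Run:
```python
from fit import *; from plan import plan
o=robot.get_obs();print(o["time"],o["tool_pos"],o["eef_rot"],o["joint_positions"])
plan([(.493,-.388,.303,-.582,3),(.493,-.388,.152,-.582,5)],0)
```

```text
3.1 [ 0.4045 -0.3189  0.3026] [0.0001 0.8804 0.4743 0.    ] [-0.9027  0.0022  1.7632  0.0001  1.3761 -0.3202]
[[-0.003,0.037,-0.0,0,0,0.0,0],[-0.003,0.038,-0.0,0,0,0.0,0],[-0.003,0.037,-0.0,0,0,-0.001,0],[0.0,-0.0,0.03,0,0,0.0,0],[0.0,-0.0,0.03,0,0,0.0,0],[0.0,-0.0,0.03,0,0,0.0,0],[0.0,-0.0,0.03,0,0,0.0,0],[0.0,-0.0,0.031,0,0,0.0,0]]
end [ 0.493  -0.3881  0.1516] -0.582
```

{"method": "drive_tool", "body": {
  "rows": [
    [[-0.003,0.037,0,0,0,0,0],[-0.003,0.038,0,0,0,0,0],[-0.003,0.037,0,0,0,0,0],[0,0,0.02,0,0,0,0],[0,0,0.02,0,0,0,0],[0,0,0,0,0,0,0]]
  ]
}}

```text
time: 3.7
tool_pos: [0.4917, -0.3849, 0.259]
eef_rot: [-0.003, 0.88, 0.475, -0.001]
ft_force: [-0.6, 0.2, -0.9]
finger_gap: 0.0921
gripper_force: 0.0
```

Run:
```python
from fit import *
a=save("top","t1");b=save("side","s1")
for c in("top","side"):
    print([(round(float(r["score"]),2),np.round(r["at"],1),at_z(c,r["at"],.08)) for r in spot_point("latch_peg",c)])
o=robot.get_obs();p=o["tool_pos"];print(p,proj("top",[p[0],p[1],.08]),proj("side",[p[0],p[1],.08]))
f=lambda m,x,y,w,h:cv2.resize(m[y:y+h,x:x+w,::-1],(400,300),interpolation=cv2.INTER_CUBIC)
cv2.imwrite("pics/m1.png",np.hstack([f(a,280,150,120,90),f(b,220,170,120,90)]))
```

```text
[(0.59, array([323.8, 213.6]), array([ 0.4957, -0.3885,  0.08  ]))]
[(0.57, array([275.8, 241. ]), array([ 0.5062, -0.3852,  0.08  ]))]
[ 0.493  -0.3864  0.2644] [323.1748 214.4398] [272.6523 242.6476]
```

View pics/m1.png

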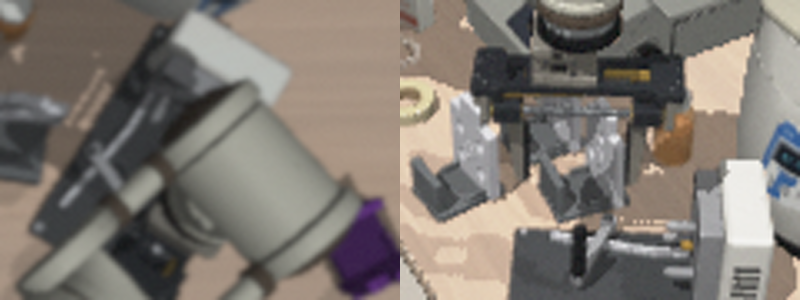

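The fingers straddle the black peg (side crop 578,240), so I'll descend and grip it.

{"method": "drive_tool", "body": {
  "rows": [
    [[0,0.003,0.022,0,0,0,0],[0,0,0.03,0,0,0,0],[0,0,0.03,0,0,0,0],[0,0,0.03,0,0,0,0],[0,0,0,0,0,0,0],[0,0,0,0,0,0,1],[0,0,0,0,0,0,1],[0,0,0,0,0,0,1],[0,0,0,0,0,0,1],[0,0,0,0,0,0,1]]
  ],
  "force": 10
}}

```text
time: 4.9
tool_pos: [0.4954, -0.3879, 0.1515]
eef_rot: [0.001, 0.88, 0.475, 0.0]
ft_force: [0.3, -0.4, 0.5]
finger_gap: 0.0537
gripper_force: 0.0
```

{"method": "drive_tool", "body": {
  "rows": [
    [[0,0,0,0,0,0,1],[0,0,0,0,0,0,1],[0,0,0,0,0,0,1]]
  ]
}}

```text
time: 5.2
tool_pos: [0.4951, -0.3876, 0.1507]
eef_rot: [-0.0, 0.88, 0.475, -0.0]
ft_force: [-0.2, 0.4, -0.3]
finger_gap: 0.0298
gripper_force: 0.0
```

{"method": "drive_tool", "body": {
  "rows": [
    [[0,0,0,0,0,0,1],[0,0,0,0,0,0,1],[0,0,0,0,0,0,1],[0,0,0,0,0,0,1]]
  ]
}}

```text
time: 5.6
tool_pos: [0.4951, -0.3877, 0.1507]
eef_rot: [-0.0, 0.88, 0.475, -0.0]
ft_force: [0.3, -0.2, -0.0]
finger_gap: 0.0149
gripper_force: 10.0
```

Run:
```python
from fit import *; from plan import plan
D=(.6031,-.4408,-.5821)
o=robot.get_obs();print(o["tool_pos"],o["finger_gap"],o["gripper_force"])
p=o["tool_pos"];piv=W(D,(-.0865,.058,0));v=p-piv
th0=-(np.arctan2(v[1],v[0])-D[2]+np.pi/2);print(th0,np.hypot(*v[:2]))
r0=np.hypot(*v[:2]);th1=1.5
w=[]
for i in range(1,13):
    th=th0+(th1-th0)*i/12; r=r0+(.083-r0)*i/12
    q=W(D,(-.0865-r*np.sin(th),.058-r*np.cos(th),0)); w.append((q[0],q[1],p[2],-.582,1))
plan(w,1)
```

```text
[ 0.4951 -0.3877  0.1507] 0.014906220249406613 10.000013709068298
0.4235921274511951 0.08004681446718816
[[0.003,-0.007,-0.0,0,0,0.0,1],[0.004,-0.006,-0.0,0,0,0.0,1],[0.004,-0.006,-0.0,0,0,0.0,1],[0.005,-0.005,-0.0,0,0,0.0,1],[0.005,-0.005,-0.0,0,0,0.0,1],[0.005,-0.005,-0.0,0,0,0.0,1],[0.006,-0.004,-0.0,0,0,0.0,1],[0.007,-0.004,-0.0,0,0,0.0,1],[0.007,-0.003,-0.0,0,0,0.0,1],[0.007,-0.002,-0.0,0,0,0.0,1]]
[[0.007,-0.002,-0.0,0,0,0.0,1],[0.007,-0.001,-0.0,0,0,0.0,1]]
end [ 0.4902 -0.3042  0.1507] -0.582
```

{"method": "drive_tool", "body": {
  "rows": [
    [[0.003,-0.007,0,0,0,0,1],[0.004,-0.006,0,0,0,0,1],[0.004,-0.006,0,0,0,0,1],[0.005,-0.005,0,0,0,0,1],[0.005,-0.005,0,0,0,0,1],[0.005,-0.005,0,0,0,0,1],[0.006,-0.004,0,0,0,0,1],[0.007,-0.004,0,0,0,0,1],[0.007,-0.003,0,0,0,0,1],[0.007,-0.002,0,0,0,0,1]]
  ]
}}

```text
time: 6.6
tool_pos: [0.4845, -0.3165, 0.1506]
eef_rot: [-0.001, 0.88, 0.475, -0.001]
ft_force: [-6.0, -0.2, 1.7]
finger_gap: 0.0149
gripper_force: 10.0
```

{"method": "drive_tool", "body": {
  "rows": [
    [[0.007,-0.002,0,0,0,0,1],[0.007,-0.001,0,0,0,0,1],[0.004,0,0,0,0,0,1],[0,0,0,0,0,0,1],[0,0,0,0,0,0,1]]
  ]
}}

```text
time: 7.1
tool_pos: [0.4914, -0.2989, 0.1505]
eef_rot: [-0.003, 0.88, 0.475, -0.001]
ft_force: [-8.1, 4.4, 5.8]
finger_gap: 0.0146
gripper_force: 10.0
```

Run:
```python
from fit import *; from plan import plan
D=(.6031,-.4408,-.5821)
o=robot.get_obs();print(o["tool_pos"],o["finger_gap"],o["gripper_force"],o["ft_force"])
save("side","s2")
print([(np.round(r["score"],2),at_z("side",r["at"],.08)) for r in spot_point("latch_peg","side")])
```

```text
[ 0.4914 -0.2989  0.1505] 0.014622190482086003 10.000445768237114 [-8.1088  4.4024  5.8373]
[(np.float64(0.7), array([ 0.4902, -0.2964,  0.08  ])), (np.float64(0.53), array([ 0.5525, -0.492 ,  0.08  ]))]
```

{"method": "drive_tool", "body": {
  "rows": [
    [[0,0,0,0,0,0,0],[0,0,0,0,0,0,0],[0,0,0,0,0,0,0],[0,0,-0.03,0,0,0,0],[0,0,-0.04,0,0,0,0],[0,0,-0.04,0,0,0,0],[-0.01,-0.04,-0.04,0,0,0,0],[-0.01,-0.04,0,0,0,0,0],[0,0,0,0,0,0,0]]
  ]
}}

```text
time: 8.1
tool_pos: [0.417, -0.2735, 0.2953]
eef_rot: [-0.001, 0.88, 0.474, -0.0]
ft_force: [-0.4, -0.4, -1.1]
finger_gap: 0.0847
gripper_force: 0.0
```

Run:
```python
from fit import *
print(robot.get_obs()["tool_pos"])
a=save("top","t3");b=save("side","s3")
for c in("top","side"):
  for q,z in(("flange_a_lug",.114),("flange_a_mid",.063),("flange_a_push",.037)):
    print(q,c,[(round(float(r["score"]),2),np.round(r["at"],1),at_z(c,r["at"],z)) for r in spot_point(q,c) if r["at"][1]<225])
f=lambda m,x,y,w,h:cv2.resize(m[y:y+h,x:x+w,::-1],(400,400),interpolation=cv2.INTER_CUBIC)
cv2.imwrite("pics/m3.png",np.hstack([f(a,265,165,50,50),f(b,250,190,50,50)]))
```

```text
[ 0.417  -0.2735  0.2953]
flange_a_lug top [(0.7, array([286.2, 179.1]), array([ 0.6068, -0.2632,  0.114 ]))]
flange_a_mid top [(0.63, array([288.1, 183.1]), array([ 0.6006, -0.2738,  0.063 ]))]
flange_a_push top [(0.71, array([282.8, 202.7]), array([ 0.5366, -0.2568,  0.037 ])), (0.61, array([385.9, 212.1]), array([ 0.5015, -0.6091,  0.037 ]))]
flange_a_lug side [(0.85, array([278.3, 205.1]), array([ 0.5909, -0.264 ,  0.114 ]))]
flange_a_mid side [(0.9, array([280. , 216.7]), array([ 0.5933, -0.2741,  0.063 ]))]
flange_a_push side [(0.63, array([265.9, 222.7]), array([ 0.545, -0.252,  0.037]))]
```

View pics/m3.png

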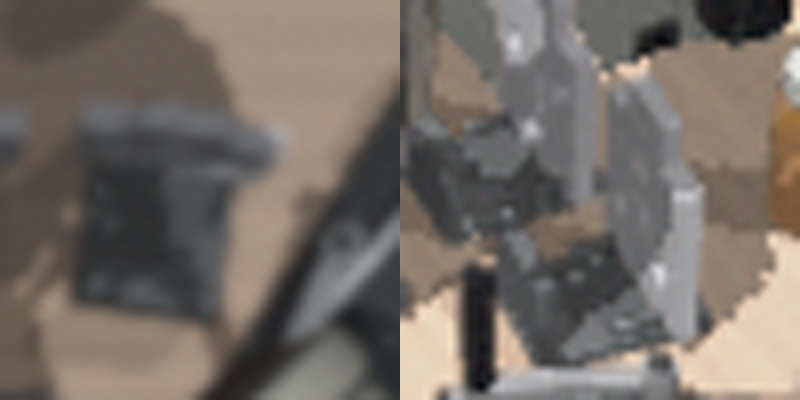

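```bash
cat > c.py <<'E'
from fit import *; from plan import plan
T="top";S="side"
ob=[(T,(274.4,202.7),(-.07,.033,0)),(T,(291.9,205.2),(-.07,-.033,0)),(T,(300.2,181.2),(.006,-.042,.109)),
(S,(283.7,232.5),(-.006,-.042,.017)),(S,(283.9,214.3),(-.006,-.042,.109)),(S,(287.7,213.7),(.006,-.042,.109)),(S,(276.4,199.9),(-.006,.02,.126)),(S,(284.9,205.5),(.006,-.02,.109)),(S,(267.4,235.2),(-.07,-.033,0)),
(T,(286.5,179.2),(0,0,.114)),(S,(278.7,205.6),(0,0,.114)),(T,(287.8,184),(0,0,.063)),(S,(279.5,215.5),(0,0,.063))]
g=lambda p:np.concatenate([proj(c,W(p,X))-a for c,a,X in ob])
r=least_squares(g,[.598,-.268,-.12],loss="soft_l1"); print(r.x); print(g(r.x).reshape(-1,2))
x,y,yaw=r.x
plan([(x,y,.295,yaw,5),(x,y,.205,yaw,3)],0)
E
python3 c.py
```

```text
[ 0.5998 -0.268  -0.1242]
[[-1.0007  1.59  ]
 [ 0.178   1.262 ]
 [ 0.3736 -0.0972]
 [-0.094  -0.9041]
 [ 0.4807 -0.8842]
 [-0.3045 -1.1661]
 [ 0.8501 -0.2974]
 [-0.1558  3.3124]
 [-0.396   2.7941]
 [ 1.2046  2.0127]
 [ 2.2504 -0.6973]
 [-1.4197 -0.6712]
 [ 1.1057 -0.3398]]
[[0.021,0.029,0.0,0,0,-0.091,0],[0.018,0.031,0.0,0,0,-0.092,0],[0.016,0.033,0.0,0,0,-0.091,0],[0.012,0.033,0.0,0,0,-0.092,0],[0.009,0.035,0.0,0,0,-0.091,0],[0.0,0.0,0.03,0,0,0.0,0],[0.0,0.0,0.03,0,0,0.0,0],[0.0,0.0,0.03,0,0,0.0,0]]
end [ 0.5997 -0.2681  0.2053] -0.125
```

{"method": "drive_tool", "body": {
  "rows": [
    [[0.021,0.029,0,0,0,-0.091,0.4],[0.018,0.031,0,0,0,-0.092,0.4],[0.016,0.033,0,0,0,-0.091,0.4],[0.012,0.033,0,0,0,-0.092,0.4],[0.009,0.035,0,0,0,-0.091,0.4],[0,0,0.035,0,0,0,0.4],[0,0,0.035,0,0,0,0.4],[0,0,0.02,0,0,0,0.4],[0,0,0.018,0,0,0,0.4],[0,0,0,0,0,0,0.4]]
  ],
  "force": 20
}}

```text
time: 9.5
tool_pos: [0.5979, -0.2668, 0.1835]
eef_rot: [-0.003, 0.75, 0.662, -0.001]
ft_force: [-0.2, 0.8, 0.3]
finger_gap: 0.0553
gripper_force: 0.0
```

{"method": "drive_tool", "body": {
  "rows": [
    [[0,0,0,0,0,0,1],[0,0,0,0,0,0,1],[0,0,0,0,0,0,1],[0,0,0,0,0,0,1],[0,0,0,0,0,0,1],[0,0,0,0,0,0,1],[0,0,0,0,0,0,1],[0,0,0,0,0,0,1]]
  ]
}}

```text
time: 10.3
tool_pos: [0.5995, -0.268, 0.1881]
eef_rot: [0.001, 0.75, 0.662, 0.0]
ft_force: [1.9, 0.2, 1.7]
finger_gap: 0.012
gripper_force: 20.0
```

Run:
```python
from fit import *; from plan import plan
D=(.6031,-.4408,-.5821); t=W(D,(-.115,0,0))
plan([(.5995,-.268,.313,-.124,5),(t[0],t[1],.313,-.582,8),(t[0],t[1],.225,-.582,5)],1,(.5995,-.268,.188,-.124))
```

```text
[[0.0,0.0,-0.025,0,0,0.0,1],[0.0,0.0,-0.025,0,0,0.0,1],[0.0,0.0,-0.025,0,0,0.0,1],[0.0,0.0,-0.025,0,0,0.0,1],[0.0,0.0,-0.025,0,0,0.0,1],[-0.015,-0.01,-0.0,0,0,0.057,1],[-0.016,-0.009,-0.0,0,0,0.057,1],[-0.016,-0.008,-0.0,0,0,0.058,1],[-0.016,-0.007,-0.0,0,0,0.057,1],[-0.017,-0.006,0.0,0,0,0.057,1]]
[[-0.017,-0.005,0.0,0,0,0.057,1],[-0.017,-0.004,0.0,0,0,0.058,1],[-0.018,-0.003,0.0,0,0,0.057,1],[-0.0,-0.0,0.018,0,0,0.0,1],[-0.0,-0.0,0.017,0,0,0.0,1],[-0.0,-0.0,0.018,0,0,0.0,1],[-0.0,-0.0,0.017,0,0,0.0,1],[-0.0,-0.0,0.018,0,0,0.0,1]]
end [ 0.5074 -0.3776  0.225 ] -0.582
```

{"method": "drive_tool", "body": {
  "rows": [
    [[0,0,-0.015,0,0,0,1],[0,0,-0.025,0,0,0,1],[0,0,-0.025,0,0,0,1],[0,0,-0.03,0,0,0,1],[0,0,-0.03,0,0,0,1],[-0.015,-0.01,0,0,0,0.057,1],[-0.016,-0.009,0,0,0,0.057,1],[-0.016,-0.008,0,0,0,0.058,1],[-0.016,-0.007,0,0,0,0.057,1],[-0.017,-0.006,0,0,0,0.057,1]]
  ],
  "force": 30
}}

```text
time: 11.3
tool_pos: [0.5393, -0.3375, 0.3109]
eef_rot: [-0.001, 0.838, 0.546, -0.0]
ft_force: [-0.2, 0.6, -3.3]
finger_gap: 0.0119
gripper_force: 30.0
```

{"method": "drive_tool", "body": {
  "rows": [
    [[-0.017,-0.005,0,0,0,0.057,1],[-0.017,-0.004,0,0,0,0.058,1],[-0.018,-0.003,0,0,0,0.057,1],[0,0,0.018,0,0,0,1],[0,0,0.017,0,0,0,1],[0,0,0.018,0,0,0,1],[0,0,0.017,0,0,0,1],[0,0,0,0,0,0,1],[0,0,0,0,0,0,1]]
  ]
}}

```text
time: 12.2
tool_pos: [0.5065, -0.3778, 0.2427]
eef_rot: [-0.0, 0.881, 0.473, -0.0]
ft_force: [0.1, -0.2, -2.7]
finger_gap: 0.0119
gripper_force: 30.0
```

Run:
```python
from fit import *
print(robot.get_obs()["tool_pos"])
b=save("side","s4")
cv2.imwrite("pics/m4.png",cv2.resize(b[175:285,230:345,::-1],(628,600),interpolation=cv2.INTER_CUBIC))
```

```text
[ 0.5065 -0.3778  0.2427]
```

View pics/m4.png

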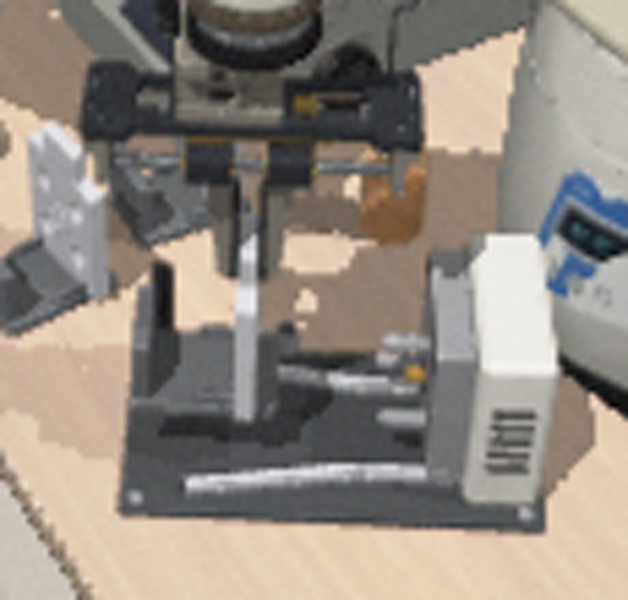

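The flange hangs square over the lane. Next I'll check its lateral offset from two of its corners.

Run:
```python
from fit import *
D=(.6031,-.4408,-.5821)
h=.2427-.188
for n,px,X in(("foot",(254.7,249.0),(-.185,-.033,h)),("platebot",(272.7,250.7),(-.121,-.042,.017+h)),("platetop",(272.7,230),(-.121,-.042,.109+h)),("rail R tip",(230+188/5.46,175+485/5.46),(-.15,-.052,.018)),("base",(230+122/5.46,175+512/5.46),(-.19,-.071,.008)),("base far",(230+545/5.46,175+530/5.46),(.075,-.071,.0))):
    w=at_z("side",px,X[2])-W(D,(0,0,0)); c,s=np.cos(D[2]),np.sin(D[2])
    print(n,np.array([c*w[0]+s*w[1],-s*w[0]+c*w[1]])-X[:2])
```

```text
foot [0.0022 0.0086]
platebot [ 0.0004 -0.0017]
platetop [-0.0008  0.0033]
rail R tip [ 0.0023 -0.0045]
base [ 0.0019 -0.0011]
base far [-0.0011  0.0071]
```

{"method": "drive_tool", "body": {
  "rows": [
    [[0,0,0.015,0,0,0,1],[0,0,0.015,0,0,0,1],[0,0,0.008,0,0,0,1],[0,0,0.004,0,0,0,1],[0,0,0.003,0,0,0,1],[0,0,0,0,0,0,1],[0,0,0,0,0,0,1]]
  ]
}}

```text
time: 12.95
tool_pos: [0.5071, -0.3776, 0.198]
eef_rot: [0.0, 0.88, 0.474, 0.0]
ft_force: [-0.0, -0.5, -3.4]
finger_gap: 0.012
gripper_force: 30.0
```

{"method": "drive_tool", "body": {
  "rows": [
    [[0,0,0.002,0,0,0,1],[0,0,0.001,0,0,0,1],[0,0,0,0,0,0,1]]
  ]
}}

```text
time: 13.25
tool_pos: [0.5074, -0.3778, 0.1961]
eef_rot: [0.001, 0.88, 0.474, 0.0]
ft_force: [0.1, 0.2, 3.8]
finger_gap: 0.0116
gripper_force: 30.0
```

{"method": "drive_tool", "body": {
  "rows": [
    [[0,0,0,0,0,0,0.4],[0,0,0,0,0,0,0.4],[0,0,0,0,0,0,0.4],[0,0,0,0,0,0,0.4],[0,0,-0.02,0,0,0,0.4],[0,0,-0.03,0,0,0,0.4],[0,0,-0.03,0,0,0,0.4],[0,-0.03,-0.02,0,0,0,1],[0,-0.04,0,0,0,0,1],[0,-0.04,0,0,0,0,1]]
  ]
}}

```text
time: 14.25
tool_pos: [0.4143, -0.3165, 0.2953]
eef_rot: [0.001, 0.88, 0.474, 0.0]
ft_force: [0.0, 0.5, 0.9]
finger_gap: 0.0329
gripper_force: 0.0
```

Run:
```python
from fit import *; from plan import plan
o=robot.get_obs();print(o["tool_pos"])
a=save("top","t5");b=save("side","s5")
D=(.6031,-.4408,-.5821);c,s=np.cos(D[2]),np.sin(D[2])
for q,z in(("flange_a_mid",.071),("flange_a_lug",.122),("flange_a_push",.045)):
  for cc in("top","side"):
    for r in spot_point(q,cc):
        w=at_z(cc,r["at"],z)-W(D,(0,0,0)); print(q,cc,round(float(r["score"]),2),np.array([c*w[0]+s*w[1],-s*w[0]+c*w[1]]))
f=lambda m,x,y,w,h:cv2.resize(m[y:y+h,x:x+w,::-1],(400,400),interpolation=cv2.INTER_CUBIC)
cv2.imwrite("pics/m5.png",np.hstack([f(a,275,150,90,90),f(b,240,190,100,100)]))
t=W(D,(-.235,0,0))
plan([(t[0],t[1],.30,D[2]+np.pi/2,11),(t[0],t[1],.118,D[2]+np.pi/2,5)],1)
```

```text
[ 0.4143 -0.3165  0.2953]
flange_a_mid top 0.89 [-0.0224 -0.2608]
flange_a_mid top 0.73 [-0.0302  0.2025]
flange_a_mid top 0.46 [-0.1168  0.0034]
flange_a_mid side 0.86 [-0.1157  0.0099]
flange_a_mid side 0.75 [-0.037  -0.2574]
flange_a_lug top 0.89 [-0.03   -0.2521]
flange_a_lug top 0.73 [-0.1291  0.0008]
flange_a_lug side 0.97 [-0.0366 -0.2636]
flange_a_lug side 0.87 [-0.1158  0.0002]
flange_a_push top 0.81 [ 0.0077 -0.198 ]
flange_a_push top 0.51 [-0.1941 -0.0095]
flange_a_push side 0.77 [ 0.0066 -0.1911]
flange_a_push side 0.6 [-0.1787 -0.0075]
[[0.0,-0.001,-0.0,0,0,-0.143,1],[0.0,-0.001,-0.001,0,0,-0.143,1],[0.0,-0.001,-0.0,0,0,-0.143,1],[0.001,-0.001,-0.001,0,0,-0.142,1],[0.0,-0.001,-0.0,0,0,-0.143,1],[0.001,-0.0,-0.001,0,0,-0.143,1],[0.001,-0.001,-0.0,0,0,-0.143,1],[0.001,-0.001,-0.001,0,0,-0.143,1],[0.0,0.0,-0.0,0,0,-0.143,1],[0.001,-0.0,-0.001,0,0,-0.143,1]]
[[0.001,-0.0,-0.0,0,0,-0.143,1],[0.0,-0.0,0.036,0,0,0.0,1],[0.0,-0.0,0.037,0,0,0.0,1],[0.0,-0.0,0.036,0,0,0.0,1],[0.0,-0.0,0.037,0,0,0.0,1],[0.0,-0.0,0.036,0,0,0.0,1]]
end [ 0.4073 -0.3117  0.118 ] 0.989
```

View pics/m5.png

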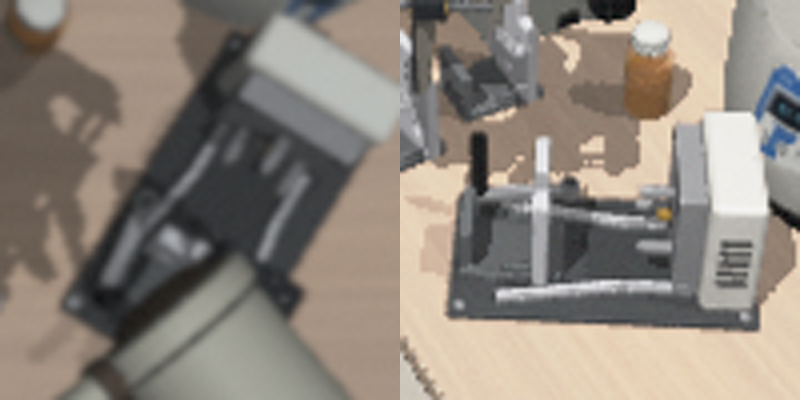

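The flange stands upright in the lane at about x=-116 mm, y≈0. Next: turn 90°, go behind the push block and push.

{"method": "drive_tool", "body": {
  "rows": [
    [[0,-0.001,0,0,0,-0.143,1],[0,-0.001,0,0,0,-0.143,1],[0,-0.001,0,0,0,-0.143,1],[0.001,-0.001,0,0,0,-0.142,1],[0,-0.001,0,0,0,-0.143,1],[0.001,0,0,0,0,-0.143,1],[0.001,-0.001,0,0,0,-0.143,1],[0.001,-0.001,0,0,0,-0.143,1],[0,0,0,0,0,-0.143,1],[0.001,0,0,0,0,-0.143,1]]
  ]
}}

```text
time: 15.65
tool_pos: [0.4079, -0.3122, 0.2947]
eef_rot: [0.0, 0.352, 0.936, -0.0]
ft_force: [0.2, 0.2, -0.3]
finger_gap: 0.0003
gripper_force: 0.0
```

{"method": "drive_tool", "body": {
  "rows": [
    [[0.001,0,0,0,0,-0.143,1],[0,0,0.036,0,0,0,1],[0,0,0.037,0,0,0,1],[0,0,0.036,0,0,0,1],[0,0,0.037,0,0,0,1],[0,0,0.03,0,0,0,1],[0,0,0,0,0,0,1],[0,0,0,0,0,0,1]]
  ]
}}

```text
time: 16.45
tool_pos: [0.407, -0.3113, 0.1189]
eef_rot: [-0.0, 0.287, 0.958, 0.0]
ft_force: [1.0, 0.3, 0.4]
finger_gap: 0.0004
gripper_force: 0.0
```

```bash
cat > d.py <<'E'
from fit import *; from plan import plan
o=robot.get_obs();p=o["tool_pos"]
D=(.6031,-.4408,-.5821);c,s=np.cos(D[2]),np.sin(D[2])
w=p-W(D,(0,0,0)); print(o["time"],p,"dock",np.array([c*w[0]+s*w[1],-s*w[0]+c*w[1]]),o["ft_force"],o["finger_gap"],o["eef_rot"])
E
python3 d.py
```

```text
16.45 [ 0.407  -0.3113  0.1189] dock [-0.235   0.0003] [1.0262 0.3251 0.3956] 0.00042675668845140366 [-0.0001  0.2867  0.958   0.0001]
```

{"method": "drive_tool", "body": {
  "rows": [
    [[-0.015,0,0,0,0,0,1],[-0.012,0,0,0,0,0,1],[-0.008,0,0,0,0,0,1],[-0.006,0,0,0,0,0,1],[-0.008,0,0,0,0,0,1],[-0.01,0,0,0,0,0,1],[-0.01,0,0,0,0,0,1],[-0.01,0,0,0,0,0,1],[-0.01,0,0,0,0,0,1],[-0.008,0,0,0,0,0,1]]
  ]
}}

```text
time: 17.45
tool_pos: [0.4882, -0.3646, 0.1184]
eef_rot: [0.0, 0.287, 0.958, 0.0]
ft_force: [-3.1, 1.7, 2.4]
finger_gap: 0.0004
gripper_force: 1.7
```

{"method": "drive_tool", "body": {
  "rows": [
    [[-0.007,0,0,0,0,0,1],[-0.007,0,0,0,0,0,1],[-0.007,0,0,0,0,0,1],[-0.006,0,0,0,0,0,1],[0,0,0,0,0,0,1]]
  ]
}}

```text
time: 17.95
tool_pos: [0.5108, -0.3795, 0.1186]
eef_rot: [0.001, 0.287, 0.958, -0.0]
ft_force: [-0.1, 0.0, -0.1]
finger_gap: 0.0004
gripper_force: 0.0
```

```bash
python3 d.py
```

```text
17.95 [ 0.5108 -0.3795  0.1186] dock [-0.1108  0.0004] [-0.1362  0.018  -0.0753] 0.00036023703536860975 [ 0.0008  0.2868  0.958  -0.0004]
```

{"method": "drive_tool", "body": {
  "rows": [
    [[-0.005,0,0,0,0,0,1],[-0.005,0,0,0,0,0,1],[-0.004,0,0,0,0,0,1],[-0.003,0,0,0,0,0,1],[0,0,0,0,0,0,1]]
  ]
}}

```text
time: 18.45
tool_pos: [0.5245, -0.3885, 0.1184]
eef_rot: [0.0, 0.287, 0.958, -0.0]
ft_force: [-1.4, 1.4, -0.3]
finger_gap: 0.0006
gripper_force: 0.8
```

{"method": "drive_tool", "body": {
  "rows": [
    [[-0.002,0,0,0,0,0,1],[-0.002,0,0,0,0,0,1],[0,0,0,0,0,0,1]]
  ]
}}

```text
time: 18.75
tool_pos: [0.5264, -0.3897, 0.1184]
eef_rot: [-0.002, 0.287, 0.958, 0.001]
ft_force: [-8.1, 4.7, 5.9]
finger_gap: 0.0005
gripper_force: 5.0
```

```bash
python3 d.py
```

```text
18.75 [ 0.5264 -0.3897  0.1184] dock [-0.0921  0.0006] [-8.0553  4.6576  5.9068] 0.0004954531629351601 [-0.0023  0.2867  0.958   0.0008]
```

{"method": "drive_tool", "body": {
  "rows": [
    [[-0.002,0,0,0,0,0,1],[0,0,0,0,0,0,1]]
  ]
}}

```text
time: 18.95
tool_pos: [0.5269, -0.3899, 0.1184]
eef_rot: [-0.004, 0.286, 0.958, 0.002]
ft_force: [-15.1, 7.9, 11.5]
finger_gap: 0.0002
gripper_force: 8.7
```

```bash
python3 d.py
python3 - <<'E'
from h import *
a=save("top","t6");b=save("side","s6")
f=lambda m,x,y,w,h:cv2.resize(m[y:y+h,x:x+w,::-1],(400,400),interpolation=cv2.INTER_CUBIC)
cv2.imwrite("pics/m6.png",np.hstack([f(a,310,155,50,50),f(b,265,220,64,64)]))
E
```

```text
18.95 [ 0.5269 -0.3899  0.1184] dock [-0.0916  0.0006] [-15.0939   7.8598  11.5065] 0.00017138899360600983 [-0.0045  0.2865  0.9581  0.0015]
```

View pics/m6.png

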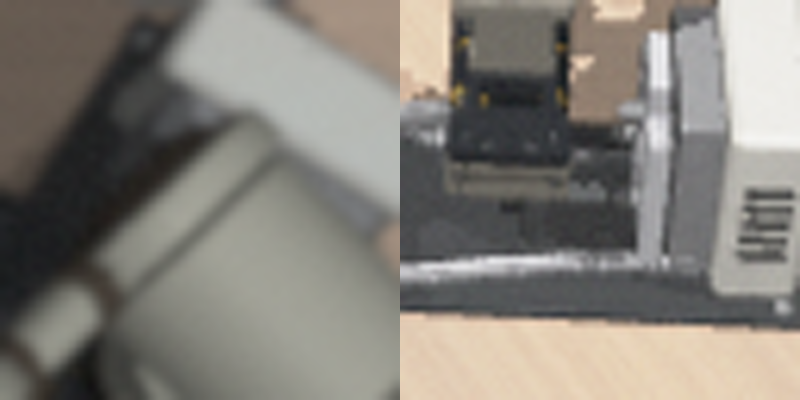

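The flange is home: its plate is against the stud plate and the force is stiff. Next I'll back off and go to the peg.

Run:
```python
from fit import *; from plan import plan
D=(.6031,-.4408,-.5821);t=W(D,(-.14,0,0))
plan([(t[0],t[1],.118,.989,4),(t[0],t[1],.25,.989,4),(.491,-.299,.25,.989,3),(.491,-.299,.16,.989,5)],.35)
```

```text
[[0.012,-0.0,0.0,0,0,0.0,0.35],[0.012,-0.0,0.0,0,0,0.0,0.35],[0.012,-0.0,0.0,0,0,0.0,0.35],[0.012,-0.001,0.0,0,0,0.001,0.35],[0.0,0.0,-0.033,0,0,0.0,0.35],[0.0,0.0,-0.033,0,0,0.0,0.35],[0.0,0.0,-0.033,0,0,0.0,0.35],[0.0,0.0,-0.033,0,0,0.0,0.35],[0.011,0.019,0.0,0,0,0.0,0.35],[0.01,0.019,0.0,0,0,0.0,0.35]]
[[0.011,0.019,0.0,0,0,0.0,0.35],[-0.0,0.0,0.018,0,0,0.0,0.35],[-0.0,0.0,0.018,0,0,0.0,0.35],[-0.0,0.0,0.018,0,0,0.0,0.35],[-0.0,0.0,0.018,0,0,0.0,0.35],[-0.0,0.0,0.018,0,0,0.0,0.35]]
end [ 0.4908 -0.2992  0.1604] 0.989
```

{"method": "drive_tool", "body": {
  "rows": [
    [[0.015,0,0,0,0,0,1],[0.012,0,0,0,0,0,1],[0.012,0,0,0,0,0,1],[0.012,0,0,0,0,0,1],[0,0,-0.033,0,0,0,1],[0,0,-0.033,0,0,0,0.35],[0,0,-0.033,0,0,0,0.35],[0,0,-0.033,0,0,0,0.35],[0.011,0.019,0,0,0,0,0.35],[0.01,0.019,0,0,0,0,0.35]]
  ],
  "force": 15
}}

```text
time: 20.05
tool_pos: [0.491, -0.3211, 0.2529]
eef_rot: [0.003, 0.287, 0.958, -0.001]
ft_force: [-0.1, -0.5, -0.8]
finger_gap: 0.0384
gripper_force: 0.0
```

{"method": "drive_tool", "body": {
  "rows": [
    [[0.011,0.019,0,0,0,0,0.35],[0,0,0,0,0,0,0.35],[0,0,0,0,0,0,0.35]]
  ]
}}

```text
time: 20.35
tool_pos: [0.4917, -0.2987, 0.251]
eef_rot: [0.001, 0.286, 0.958, -0.001]
ft_force: [-0.5, -0.2, -0.6]
finger_gap: 0.0596
gripper_force: 0.0
```

```bash
python3 d.py
python3 - <<'E'
from h import *
save("side","s7")
print([(np.round(r["score"],2),np.round(r["at"],1),at_z("side",r["at"],.08)) for r in spot_point("latch_peg","side")])
for r in spot_point("flange_a_mid","side"): print(at_z("side",r["at"],.071),r["score"])
E
```

```text
20.35 [ 0.4917 -0.2987  0.251 ] dock [-0.1712  0.0574] [-0.5444 -0.2365 -0.5513] 0.05963099826515524 [ 0.001   0.2865  0.9581 -0.0006]
[(np.float64(0.61), array([260.1, 226.7]), array([ 0.49414145, -0.29814919,  0.08      ]))]
[ 0.6017815  -0.41778612  0.071     ] 0.98
[ 0.43351546 -0.62781573  0.071     ] 0.91
```

{"method": "drive_tool", "body": {
  "rows": [
    [[0,0,0.023,0,0,0,0.35],[0,0,0.023,0,0,0,0.35],[0,0,0.023,0,0,0,0.35],[0,0,0.022,0,0,0,0.35],[0,0,0,0,0,0,1],[0,0,0,0,0,0,1],[0,0,0,0,0,0,1],[0,0,0,0,0,0,1],[0,0,0,0,0,0,1],[0,0,0,0,0,0,1]]
  ]
}}

```text
time: 21.5
tool_pos: [0.4914, -0.2987, 0.1602]
eef_rot: [0.0, 0.287, 0.958, -0.0]
ft_force: [0.1, -0.6, 3.1]
finger_gap: 0.0144
gripper_force: 15.0
```

{"method": "drive_tool", "body": {
  "rows": [
    [[0,0,0,0,0,0,1],[0,0,0,0,0,0,1]]
  ]
}}

```text
time: 21.7
tool_pos: [0.4914, -0.2986, 0.1602]
eef_rot: [0.0, 0.287, 0.958, -0.0]
ft_force: [-0.8, -0.2, 4.6]
finger_gap: 0.0143
gripper_force: 15.0
```

```bash
cat d.py > e.py
cat >> e.py <<'E'
D=(.6031-.002*c,-.4408-.002*s,-.5821)
piv=W(D,(-.0865,.058,0));v=p-piv
th0=-(np.arctan2(v[1],v[0])-D[2]+np.pi/2);r0=np.hypot(*v[:2]);print(th0,r0)
w=[];N=20
for i in range(1,N+1):
    th=th0*(1-i/N); r=r0+(.083-r0)*i/N
    q=W(D,(-.0865-r*np.sin(th),.058-r*np.cos(th),0)); w.append((q[0],q[1],p[2],.989,1))
plan(w,1)
E
python3 e.py
```

```text
21.7 [ 0.4914 -0.2986  0.1602] dock [-0.1714  0.0574] [-0.8427 -0.1663  4.6406] 0.014345243691774928 [ 0.0004  0.2868  0.958  -0.0003]
-4.720176528076593 0.08294844202667395
[[-0.002,0.019,-0.0,0,0,0.0,1],[-0.007,0.019,-0.0,0,0,0.0,1],[-0.011,0.016,-0.0,0,0,0.0,1],[-0.014,0.013,-0.0,0,0,0.0,1],[-0.017,0.01,-0.0,0,0,0.0,1],[-0.019,0.005,-0.0,0,0,0.0,1],[-0.019,0.001,-0.0,0,0,0.0,1],[-0.019,-0.003,-0.0,0,0,0.0,1],[-0.018,-0.008,-0.0,0,0,0.0,1],[-0.015,-0.012,-0.0,0,0,0.0,1]]
[[-0.013,-0.016,-0.0,0,0,0.0,1],[-0.008,-0.018,-0.0,0,0,0.0,1],[-0.004,-0.019,-0.0,0,0,0.0,1],[0.001,-0.019,-0.0,0,0,0.0,1],[0.005,-0.019,-0.0,0,0,0.0,1],[0.01,-0.017,-0.0,0,0,0.0,1],[0.013,-0.014,-0.0,0,0,0.0,1],[0.016,-0.011,-0.0,0,0,0.0,1],[0.019,-0.007,-0.0,0,0,0.0,1],[0.019,-0.002,-0.0,0,0,0.0,1]]
end [ 0.5157 -0.4128  0.1602] 0.989
```

Angle wrapped; I'll fix that before moving.

```bash
sed -i 's/;r0=np.hypot/;th0=(th0+np.pi)%(2*np.pi)-np.pi;r0=np.hypot/' e.py; python3 e.py
```

```text
21.7 [ 0.4914 -0.2986  0.1602] dock [-0.1714  0.0574] [-0.8427 -0.1663  4.6406] 0.014345243691774928 [ 0.0004  0.2868  0.958  -0.0003]
1.5630087791029936 0.08294844202667395
[[-0.0,-0.006,-0.0,0,0,0.0,1],[-0.001,-0.007,-0.0,0,0,0.0,1],[-0.001,-0.006,-0.0,0,0,0.0,1],[-0.002,-0.006,-0.0,0,0,0.0,1],[-0.002,-0.007,-0.0,0,0,0.0,1],[-0.003,-0.005,-0.0,0,0,0.0,1],[-0.003,-0.006,-0.0,0,0,0.0,1],[-0.004,-0.005,-0.0,0,0,0.0,1],[-0.004,-0.006,-0.0,0,0,0.0,1],[-0.004,-0.004,-0.0,0,0,0.0,1]]
[[-0.005,-0.005,-0.0,0,0,0.0,1],[-0.005,-0.004,-0.0,0,0,0.0,1],[-0.006,-0.003,-0.0,0,0,0.0,1],[-0.005,-0.003,-0.0,0,0,0.0,1],[-0.006,-0.003,-0.0,0,0,0.0,1],[-0.006,-0.002,-0.0,0,0,0.0,1],[-0.007,-0.002,-0.0,0,0,0.0,1],[-0.006,-0.001,-0.0,0,0,0.0,1],[-0.006,-0.001,-0.0,0,0,0.0,1],[-0.007,-0.0,-0.0,0,0,0.0,1]]
end [ 0.5157 -0.4128  0.1602] 0.989
```

{"method": "drive_tool", "body": {
  "rows": [
    [[0,-0.006,0,0,0,0,1],[-0.001,-0.007,0,0,0,0,1],[-0.001,-0.006,0,0,0,0,1],[-0.002,-0.006,0,0,0,0,1],[-0.002,-0.007,0,0,0,0,1],[-0.003,-0.005,0,0,0,0,1],[-0.003,-0.006,0,0,0,0,1],[-0.004,-0.005,0,0,0,0,1],[-0.004,-0.006,0,0,0,0,1],[-0.004,-0.004,0,0,0,0,1]]
  ]
}}

```text
time: 22.7
tool_pos: [0.4797, -0.3603, 0.16]
eef_rot: [0.001, 0.287, 0.958, 0.0]
ft_force: [1.7, 2.9, 5.7]
finger_gap: 0.0145
gripper_force: 15.0
```

{"method": "drive_tool", "body": {
  "rows": [
    [[-0.005,-0.005,0,0,0,0,1],[-0.005,-0.004,0,0,0,0,1],[-0.006,-0.003,0,0,0,0,1],[-0.005,-0.003,0,0,0,0,1],[-0.006,-0.003,0,0,0,0,1],[-0.006,-0.002,0,0,0,0,1],[-0.007,-0.002,0,0,0,0,1],[0,0,0,0,0,0,1]]
  ]
}}

```text
time: 23.5
tool_pos: [0.5022, -0.3997, 0.1599]
eef_rot: [0.001, 0.287, 0.958, 0.001]
ft_force: [3.6, 5.7, 5.3]
finger_gap: 0.0145
gripper_force: 15.0
```

{"method": "drive_tool", "body": {
  "rows": [
    [[-0.006,-0.001,0,0,0,0,1],[-0.006,-0.001,0,0,0,0,1],[-0.006,0,0,0,0,0,1],[0,0,0,0,0,0,1]]
  ]
}}

```text
time: 23.9
tool_pos: [0.5137, -0.4084, 0.159]
eef_rot: [-0.004, 0.286, 0.958, 0.004]
ft_force: [-5.2, 15.1, 13.6]
finger_gap: 0.0144
gripper_force: 15.0
```

```bash
python3 e.py|head -2
```

```text
23.9 [ 0.5137 -0.4084  0.159 ] dock [-0.0924 -0.0221] [-5.2289 15.1433 13.6327] 0.014448098584357293 [-0.0041  0.2864  0.9581  0.004 ]
0.04921142510358001 0.08018911496333306
```

{"method": "drive_tool", "body": {
  "rows": [
    [[0,0,0,0,0,0,0.5],[0,0,0,0,0,0,0.5],[0,0,0,0,0,0,0.5],[0,0,0,0,0,0,0.5],[0,0,0,0,0,0,0.5],[0,0,-0.03,0,0,0,0.5],[0,0,-0.04,0,0,0,0.5],[0,0,-0.04,0,0,0,0.5],[0.04,0,-0.03,0,0,0,0.5],[0.04,0,0,0,0,0,0.5]]
  ]
}}

```text
time: 24.9
tool_pos: [0.4486, -0.3695, 0.3051]
eef_rot: [0.004, 0.287, 0.958, -0.003]
ft_force: [0.6, 0.3, 1.0]
finger_gap: 0.0459
gripper_force: 0.0
```

{"method": "drive_tool", "body": {
  "rows": [
    [[0.04,0.02,0,0,0,0,0.5],[0.02,0.04,0,0,0,0,0.5],[0,0.04,0,0,0,0,0.5],[0,0,0,0,0,0,0.5]]
  ]
}}

```text
time: 25.3
tool_pos: [0.4537, -0.2481, 0.2998]
eef_rot: [0.001, 0.285, 0.959, 0.001]
ft_force: [-0.3, -0.3, -0.5]
finger_gap: 0.0458
gripper_force: 0.0
```

```bash
python3 d.py
python3 - <<'E'
from h import *
a=save("top","t8");b=save("side","s8")
f=lambda m,x,y,w,h:cv2.resize(m[y:y+h,x:x+w,::-1],(400,400),interpolation=cv2.INTER_CUBIC)
cv2.imwrite("pics/m8.png",np.hstack([f(a,285,155,80,80),f(b,250,210,80,80)]))
for c in("top","side"): print([(np.round(r["score"],2),at_z(c,r["at"],.08)) for r in spot_point("latch_peg",c)])
E
```

```text
25.3 [ 0.4537 -0.2481  0.2998] dock [-0.2307  0.0788] [-0.2537 -0.3143 -0.5481] 0.04581342094857298 [0.0005 0.2848 0.9586 0.0005]
[(np.float64(0.62), array([ 0.52587173, -0.38933671,  0.08      ])), (np.float64(0.41), array([ 0.51775905, -0.40702635,  0.08      ]))]
[(np.float64(0.67), array([ 0.52917736, -0.39963642,  0.08      ]))]
```

View pics/m8.png

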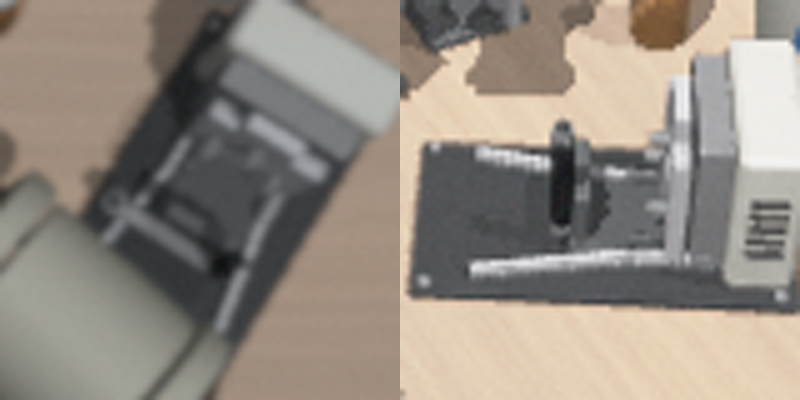

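The arm lies parallel to the flange plate (top crop, both sloping about 29°). The flange is home with the studs through it, and the robot is clear.

```bash
python3 -c "
from bench import robot
print(robot.sign_off())"
```

```text
the job is handed in; nothing more can be done
None
```

I pushed flange A, the one that matches the studs, home onto them, swung the retaining arm shut behind it, and handed the job in at about 25 s; the sign-off returned no verdict, and I had no direct reading of the sensing pin or arm angle.

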